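# Lock the spectrometer's desiccant cover with its quarter-turn fastener

## Task

The desiccant bay of the small white infrared spectrometer has been left open. Using the fingertips only, and gently, with nothing pinched, push its hinged cover down shut, then set a fingertip in the wide slot of the round quarter-turn fastener on the cover and turn it a quarter turn clockwise, as far as it goes, so that the cam draws the cover down on its seal and locks it. Nothing needs to be picked up: leave the dish on the instrument and the other things on the bench where they are, and move clear at the end.

Things in the scene. Friction and masses are not known exactly. Their poses are not given: they have to be found in the camera images.
- spectrometer: white bench instrument, fixed, 230 (x) x 270 (y) x 90 mm high; origin at the centre of its underside on the bench; x to its back, y to its left, z up. Left half: bay with the hinged cover. Right half: sample stage with a grey pressure arm, up to 153 mm above the bench at x 10 to 95, y -87 to -53 mm. With the cover shut the fastener's axis is vertical at x = -20, y = +71 mm.
- cover (a joint): grey hinged cover, 182 mm from hinge to front edge, 124 wide, 10 thick. 0 = fully down, grows as it opens (1.57 = upright, outer face with the fastener turned to the instrument's back); stop at 1.83. Stiff hinge (0.18 N m): stays where left. Shut but unlocked it springs up to 0.03, as a rubber seal under the front edge lifts it (3.5 to 6 N); locked, it reads under 0.01.
- cover_lip (a point): middle of the cover's front (free) edge, on its outer face. The frame turns with the cover: x from the edge to the hinge, z out of the outer face. From this edge 26 mm of outer face are bare, then the fastener's head begins.
- cover_hinge (a point): middle of the hinge line, which runs along the instrument's y, 94 mm above the bench, at the instrument's x = +92, y = +71 mm; frame as cover_lip's. The outer face lies 6.5 mm from the hinge line along the frame's z.
- fastener (a joint): round black fastener, bright slot floor, in the cover, turns clockwise seen from above: 0 = free (slot parallel to the hinge), 1.571 = locked (slot at right angles to it), a stop at each end. Stays where left. Takes 0.1 N m, up to 0.25 N m in the second half, where the tongue under the cover runs under a keeper and draws the cover down. Shut the cover first: above 0.6 rad the tongue fouls the keeper.
- slot (a point): centre of the slot's floor, on the turning axis, 112 mm from the hinge line; x along the slot, to the end with a dark pointer mark, z out of the cover. Head 88 mm across, 18 mm high on the outer face; slot right across it, open at both ends, 32 mm wide, 14 deep, between two solid walls. Locked, its floor is 104.5 mm above the bench, 3 mm higher while shut but unlocked.
- petri_dish: loose clear lidded dish, 62 mm across, 14 mm high, standing on the front right of the spectrometer's deck; origin at the centre of its underside. To be left alone.
- sample_jar: loose white sample jar, 58 mm across, 62 mm high, on the bench left of the instrument; origin at the centre of its underside. To be left alone.
- micropipette: loose micropipette lying on the bench at the left, 232 x 28 x 33 mm; origin at the centre of its underside. To be left alone.
- vial: loose small vial, 15 mm across, 45 mm high, standing at the left; origin at the centre of its underside. To be left alone.
- logbook: loose black notebook, 165 x 120 x 16 mm, on the bench at the right; origin at the centre of its underside. To be left alone.
- pen: loose slim ball pen, 11 x 145 x 9 mm, lying beside the notebook; origin at the centre of its underside. To be left alone.
- calculator: loose pocket calculator, 118 x 68 x 11 mm, on the bench at the right; origin at the centre of its underside. To be left alone.

How it is judged (in metres and radians):
On the way, in this order (a step that is already met when the one before it is completed fails the run):
1. the cover is swung shut, with the fastener still free (value of joint cover below 0.06 rad and value of joint fastener below 0.7 rad), for 0.2 s.
2. the fastener is turned to its stop and has drawn the cover down (value of joint fastener above 1.4 rad and value of joint cover below 0.015 rad), for 0.2 s.
At the end, for the whole second after the job is handed in: with nothing touching it, the cover stays down on its seal (cover joint under 0.015 rad) and the fastener stands within 0.17 rad of its locked stop (over 1.4 of 1.571 rad), both at rest (all of step 2 and velocity of joint each of fastener, cover below 0.05 rad/s).
It fails at once if the dish on the instrument is lifted or shifted by more than 20 mm (distance of petri_dish from where it was at the start of the episode above 0.02 m).
It fails at once if a thing on the bench is lifted or shifted by more than 20 mm (distance of any of sample_jar, micropipette, vial, logbook, calculator, pen from where it was at the start of the episode above 0.02 m).
It fails at once if the cover is pinched instead of pushed (the fingers bear on it with more than 40 N while it stands open) (value of joint cover above 0.3 rad and contact force between the fingers and spectrometer above 40 N).
It fails at once if the fastener or the instrument is pinched or forced by the fingers with more than 100 N (contact force between the fingers and spectrometer above 100 N).
It also fails if it takes over 58 s, if anything falls off the work surface, if the arm or the gripper's body presses on something with over 40 N, if the wrist force passes 120 N, or if a joint passes its speed limit or range.

## Robot

A 6-joint arm with a two-finger parallel gripper is mounted at the origin on a cart in front of the work surface, level with it; the furniture and walls round the work are solid. World frame = base frame: x ahead of the robot, y to its left, z up, the work surface at z = 0. Lengths are in mm, angles in rad, forces in N, time in s.
With the tool pointing down it reaches from about 300 to 775 mm from the base axis. Payload 14.6 kg.
Tool frame: the origin (TCP) lies midway between the tips of the shut fingers; the grasp point (between the pads) lies 19 mm behind it (grip_depth is the distance from the TCP to the grasp point, in mm); z points along the fingers, y is the direction in which the jaws open and shut (so a half turn about z gives the same grasp; the last joint's range is limited). The gripper opens to 94 mm and grips with 3 to 60 N. Pads are 16 mm wide; open, the fingers measure 119 mm over their backs; the gripper's body (75 mm by 177 mm) begins 78 mm behind the grasp point.
Start: joints at [-0.067, 0.3, 1.521, -0, 1.321, -0.067], TCP at [549.99, -0.002, 205.446] pointing down, gripper open.
Joint ranges: [-3.03, 3.03], [-0.79, 2.21], [0.23, 2.52], [-1.04, 4.18], [0, 3.07], [-2.55, 2.55]. Speed limits (rad/s): [2.22, 2.22, 2.57, 3.14, 3.14, 3.14].

## Interface

Orientations are given as [roll, pitch, yaw] about the fixed x, y, z axes, in that order (R = Rz(yaw) Ry(pitch) Rx(roll)).
In Python, from cell import read_state, camera, camera_info, sign_off, grip_depth gives the robot as it stands.
- The arm moves only by the tool drive_tool, never from a script. Its argument "motion" is one flat list of numbers, 4 for each row, row after row: the shift along the tool's x, y, z in mm, then the turn about the tool's z in rad. A call has 1 to 8 rows; each row shifts and turns the pose as measured when the row begins, along the tool's axes as they then stand; what a row does not reach is not made up. A row lasts 1/12 s, in which the tool goes at most 41.7 mm and 7.16 degrees, less where a joint would pass 70% of its speed; a pose out of reach is approached as far as the arm can. A call is refused whole if a number of a shift passes 41.7 or a number of a turn 0.125, either way. A call with a gripper value outside its range is refused whole. "jaw" is the closure, from 0 (fully open) to 1 (shut), set as the call begins (left out, the last holds). The fingers move at their own pace and stop on an object; "grip_force" is the grip in N (left out, the last holds). Time passes only in rows, so rows that do not move let the fingers close. It gives the time, the measured TCP pose, the force and the opening at its end, in the units of the state.
- read_state(): the state, without advancing time (a new reading comes with each control period).
- camera(name): name is "scene" or "side" or "wrist"; returns the picture (400x640x3 uint8, red, green, blue); there is no depth.
- camera_info(name): a dict with "fovy" (degrees; the focal length in pixels is half the picture's height over the tangent of half this angle, whatever the lens; pixels are square), "cx", "cy" (the principal point, pixels), "k1" (the pictures are not rectified: a ray, as slopes to the right and down, at radius r is drawn at 1 + k1 r^2 times it, then the intrinsics apply), "camera_from_world" (4x4, takes a point from world to camera coordinates). Camera axes: x right, y up, looking along -z (the intrinsics and any distortion apply to the point x, -y, -z); pixel columns grow to the right and rows downward; lengths in mm; the calibration is good to about 2 mm. A picture is of the moment at which its call begins: read the wrist's pose just before it. camera_info takes no time and is no camera call; for the wrist camera it gives the pose at the moment of the call.
- sign_off(): hands the job in, once; it reports no verdict.
The state is a dict: "clock": time; "joints": joint angles; "qd": joint speeds; "effort": joint torques, N m; "eef_pos": TCP position; "eef_rot": TCP orientation; "wrist_force": force on the tool from outside, world axes, zero at the start; "moment": the same for the moment, N m; "finger_gap": finger opening in mm.
Only numpy, scipy, OpenCV 4.12 (cv2) and the standard library are available. Lean on these libraries where they do the work, as an engineer would, in place of code of your own. Each camera call takes 0.05 s, during which the arm holds its last target. There are 200 camera calls.

## Working session

There is one attempt and no reset: what is moved stays moved. The work goes in short steps, Python scripts to look and compute and a tool call to move; the robot and the scene stay as the last step left them, time stands still between calls to the robot, and variables do not carry over. Pictures are saved under pics/ and viewed, on a budget of 10 in all, crops included, one or two more only if the job needs it, and the job is handed in when it is done.

Besides the shell and the picture viewer there is one more tool, called after "Call:" by a JSON object that holds its "api" and its "payload", one argument or row to a line. drive_tool: Moves the arm, as the interface text tells. Its arguments: {"type":"object","properties":{"motion":{"type":"array","items":{"type":"number"}},"jaw":{"type":"number"},"grip_force":{"type":"number"}},"required":["motion"]}

```bash
mkdir -p pics
python3 - <<'E'
from cell import *
import cv2,numpy as np
print(read_state(), grip_depth if not callable(grip_depth) else grip_depth())
for n in("scene","side"):
    cv2.imwrite(f"pics/{n}0.png",camera(n)[:,:,::-1]); i=camera_info(n); print(n,i)
E
```

```text
{'clock': 0.0, 'joints': array([-6.65877910e-02,  3.00460629e-01,  1.52157774e+00,  1.69802067e-05,
        1.32070612e+00, -6.66083188e-02]), 'qd': array([ 0.00138486,  0.00053116, -0.00285098,  0.00098639, -0.00033361,
        0.00109571]), 'effort': array([-1.53750298e-03, -5.31805658e+01, -3.52735734e+01,  7.07558286e-02,
        2.43994006e-02, -4.79655944e-05]), 'eef_pos': array([5.49737045e+02, 2.57794328e-02, 2.04893489e+02]), 'eef_rot': array([-3.14044446e+00, -9.30759869e-05,  1.57081259e+00]), 'wrist_force': array([0.05182881, 0.14982666, 0.4119533 ]), 'moment': array([ 0.02861716, -0.0396089 , -0.04575626]), 'finger_gap': 94.16456926920326} 18.8
scene {'fovy': 53.91652015590985, 'cx': 321.8653750652117, 'cy': 203.05884046520455, 'k1': -0.041826159655063255, 'camera_from_world': array([[ 7.16250364e-01, -6.97583030e-01, -1.90612885e-02,
        -3.87781438e+02],
       [ 3.33919717e-01,  3.18615071e-01,  8.87120093e-01,
        -2.57683410e+02],
       [-6.12766709e-01, -6.41765029e-01,  4.61144888e-01,
        -9.89497431e+02],
       [ 0.00000000e+00,  0.00000000e+00,  0.00000000e+00,
         1.00000000e+00]])}
side {'fovy': 51.39766816004204, 'cx': 321.37406541845183, 'cy': 192.14905937083938, 'k1': -0.05464516394678965, 'camera_from_world': array([[-9.47937597e-01, -3.18364155e-01, -7.65357237e-03,
         4.62560901e+02],
       [ 1.59986043e-01, -4.96867851e-01,  8.52951819e-01,
        -1.80041519e+02],
       [-2.75352099e-01,  8.07320632e-01,  5.21933538e-01,
        -1.36449653e+03],
       [ 0.00000000e+00,  0.00000000e+00,  0.00000000e+00,
         1.00000000e+00]])}
```

View pics/scene0.png

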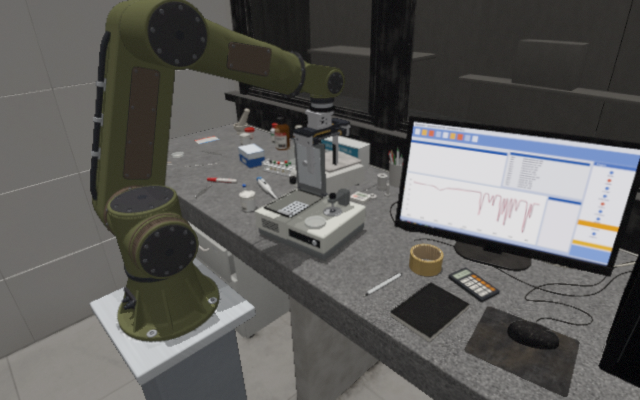

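View pics/side0.png

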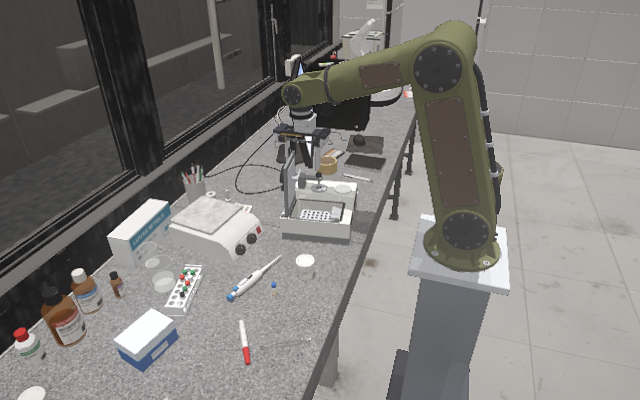

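The scene view shows the instrument near (310,215), with the cover about upright at (312,165). The side view has it near (318,205), and the cover edge is at (290,185). I'll enlarge both.

Run:
```python
import cv2,numpy as np
a=cv2.imread("pics/scene0.png")[120:260,250:380]; b=cv2.imread("pics/side0.png")[120:260,262:372]
f=lambda x,s:cv2.resize(x,None,fx=s,fy=s,interpolation=cv2.INTER_CUBIC)
c=np.hstack([f(a,3.3),f(b,3.3)]); 
for n in range(0,14): 
    y=int(n*33);cv2.putText(c,str(120+n*10),(0,y+4),0,.3,(0,0,255),1)
for n in range(13): cv2.putText(c,str(250+n*10),(n*33,458),0,.3,(0,0,255),1)
for n in range(11): cv2.putText(c,str(262+n*10),(429+n*33,458),0,.3,(0,0,255),1)
print(c.shape);cv2.imwrite("pics/c1.png",c)
```

```text
(462, 792, 3)
```

View pics/c1.png

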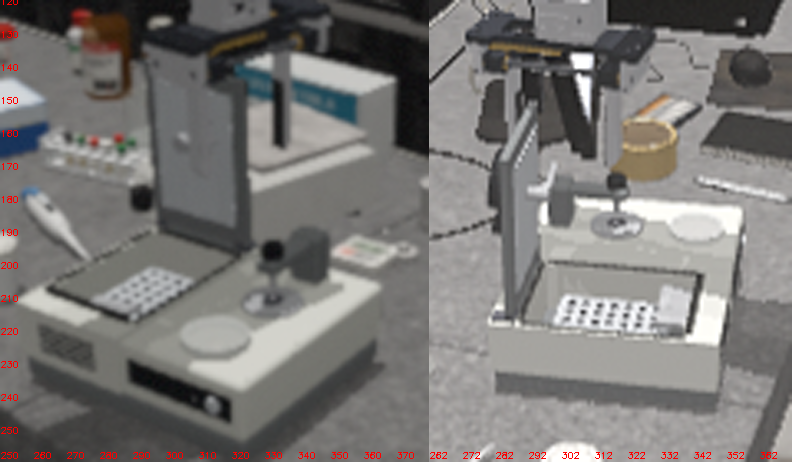

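Run:
```python
from cell import *
import cv2
cv2.imwrite("pics/w0.png",camera("wrist")[:,:,::-1]);print(camera_info("wrist"))
```

```text
{'fovy': 59.69814113177117, 'cx': 321.7238716509919, 'cy': 197.88837320679895, 'k1': -0.07613875007616201, 'camera_from_world': array([[ 9.99998653e-01,  4.99323184e-04, -1.56332239e-03,
        -5.50340721e+02],
       [-8.71062758e-04,  9.68824964e-01, -2.47744688e-01,
         2.53750350e+01],
       [ 1.39088110e-03,  2.47745716e-01,  9.68824094e-01,
        -3.92283256e+02],
       [ 0.00000000e+00,  0.00000000e+00,  0.00000000e+00,
         1.00000000e+00]])}
```

View pics/w0.png

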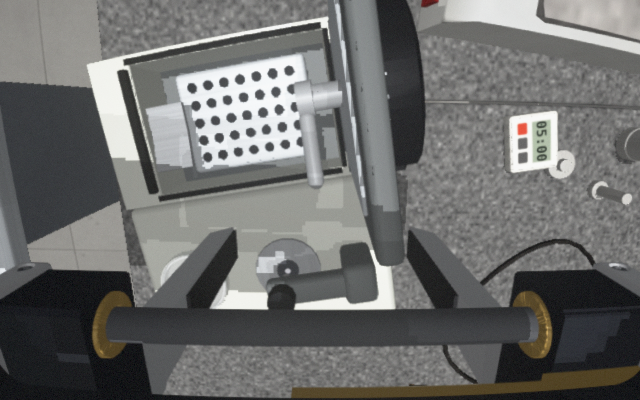

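The scene crop shows the cover nearly upright. The wrist view has the deck's front-left corner at (88,65), the front-right near (157,305), and the cover's right lip corner at about (375..402,263). Next I cast rays to get the pose.

```bash
cat > h.py <<'E'
import numpy as np,cv2
from cell import *
def ray(info,u,v):
    f=200/np.tan(np.radians(info["fovy"]/2))
    K=np.array([[f,0,info["cx"]],[0,f,info["cy"]],[0,0,1]])
    x,y=cv2.undistortPoints(np.array([[[u,v]]],float),K,np.array([info["k1"],0,0,0,0.]))[0,0]
    M=info["camera_from_world"];R,t=M[:3,:3],M[:3,3]
    return -R.T@t, R.T@np.array([x,-y,-1])
def onz(info,u,v,z):
    c,d=ray(info,u,v);return c+d*(z-c[2])/d[2]
def proj(info,P):
    p=info["camera_from_world"]@np.append(P,1);f=200/np.tan(np.radians(info["fovy"]/2))
    x,y=p[0]/-p[2],-p[1]/-p[2];s=1+info["k1"]*(x*x+y*y);return np.array([info["cx"]+f*x*s,info["cy"]+f*y*s])
def inst(ang,ox,oy,p):
    c,s=np.cos(ang),np.sin(ang);return np.array([ox+c*p[0]-s*p[1],oy+s*p[0]+c*p[1],p[2]])
E
python3 - <<'E'
from h import *
np.set_printoptions(precision=1,suppress=True)
for n,pts in {"wrist":[(88,65),(157,305),(330,17)],"scene":[(256.1,210.9),(322.7,237.5),(365.2,205.8)],"side":[(281.1,216.4),(350.2,222.4),(357.2,183)]}.items():
    i=camera_info(n)
    for p in pts: print(n,p,onz(i,*p,90)[:2])
E
```

```text
wrist (88, 65) [354.9 111.9]
wrist (157, 305) [ 389.5 -110.9]
wrist (330, 17) [556.9 144.3]
scene (256.1, 210.9) [357.9 105.6]
scene (322.7, 237.5) [ 395.3 -155.8]
scene (365.2, 205.8) [ 620.3 -119.3]
side (281.1, 216.4) [580.1 139.3]
side (350.2, 222.4) [355.4 102. ]
side (357.2, 183) [ 396.5 -148.8]
```

Run:
```python
from h import *
np.set_printoptions(precision=1,suppress=True)
A=(0.152,488,-6); i=camera_info("wrist")
n=inst(A[0],0,0,(0,1,0)); h=inst(*A,(92,9,94)); ex=inst(A[0],0,0,(1,0,0))
for p in [(375,265),(402,262)]:
    c,d=ray(i,*p); q=c+d*(n@(h-c))/(n@d); w=q-h; a,b=w@ex,w[2]
    print(p,q,"dx",a,"dz",b,"r",np.hypot(a,b),"theta",np.arctan2(b,-a))
for p in[(-115,135,90),(-115,-135,90),(115,135,90),(115,-135,90)]:
    q=inst(*A,p); print(p,q,*[proj(camera_info(k),q) for k in("wrist","scene","side")])
print(inst(*A,(92,71,94)),inst(*A,(-20,71,0)))
```

```text
(375, 265) [570.9  15.8 264.6] dx -6.76164947222608 dz 170.64707540304056 r 170.78098327154655 theta 1.5311934556373181
(402, 262) [580.9  17.3 265.4] dx 3.3683733966158487 dz 171.39673062243332 r 171.42982589793996 theta 1.5904462923445666
(-115, 135, 90) [353.9 110.   90. ] [87.1 67.3] [254.2 210.9] [350.  223.9]
(-115, -135, 90) [ 394.8 -156.9   90. ] [168.4 344.8] [322.8 237.7] [358.2 182. ]
(115, 135, 90) [581.2 144.9  90. ] [360.8  16.5] [301.  185.5] [280.1 217.3]
(115, -135, 90) [ 622.1 -122.    90. ] [395.4 316.9] [366.2 205.9] [298.1 177.3]
[568.2  78.1  94. ] [457.5  61.2   0. ]
```

Call:
{"api": "drive_tool", "payload": {
  "motion": [0, 0, -39, 0, 0, 0, -39, 0, 0, 0, -39, 0, 0, 0, -5, -0.12, 0, 0, 0, -0.123, 0, 0, 0, -0.123, 0, 0, 0, -0.123, 0, 0, 0, -0.123],
  "jaw": 1,
  "grip_force": 10
}}

```text
clock: 0.82
eef_pos: [548.8, 0.1, 331.2]
eef_rot: [-3.137, -0.004, 2.193]
wrist_force: [-0.1, -0.6, -0.2]
finger_gap: 43.8
```

Call:
{"api": "drive_tool", "payload": {
  "motion": [0, 0, 0, -0.123, 0, 0, 0, -0.123, 0, 0, 0, -0.123, 0, 0, 0, -0.123, 0, 0, 0, -0.123, 0, 0, 0, -0.123, 0, 0, 0, -0.123, 0, 0, 0, -0.123]
}}

```text
clock: 1.48
eef_pos: [548.3, 0.1, 329.3]
eef_rot: [3.14, -0.009, -3.091]
wrist_force: [-0.3, -0.1, 0.1]
finger_gap: 0.4
```

Call:
{"api": "drive_tool", "payload": {
  "motion": [0, 0, 0, -0.09, 0, 0, 0, 0, -24, 25, 0, 0, -24, 25, 0, 0, -22, 24, 0, 0, 0, 0, 0, 0]
}}

```text
clock: 1.98
eef_pos: [607.9, 85.6, 327.9]
eef_rot: [3.14, -0.011, -3.006]
wrist_force: [-0.2, -0.8, 0.0]
finger_gap: 0.1
```

Run:
```python
from h import *
s=read_state();print(s["eef_pos"],s["eef_rot"],s["joints"].round(2))
im=camera("wrist");cv2.imwrite("pics/w1.png",im[:,:,::-1])
```

```text
[607.94598809  85.58370468 327.91733351] [ 3.13967162 -0.01074434 -3.00608182] [ 0.08  0.4   1.1   0.    1.64 -1.63]
```

View pics/w1.png

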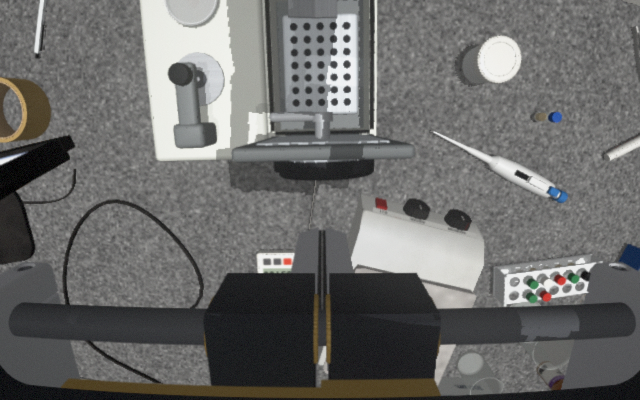

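The wrist view shows the cover edge-on across (233..413, ~150), with the head behind it and the fingers clear behind at v>230. Now I check the lip against the model.

Run:
```python
from h import *
np.set_printoptions(precision=1,suppress=True)
A=(0.152,488,-6); i=camera_info("wrist")
for p in [(233,152),(413,150),(233,160),(413,157)]:
    q=onz(i,*p,276); v=inst(-A[0],0,0,q-np.array([488,-6,0])); print(p,q,v)
t=1.55
for y in(9,133):
  for o in(-3.5,6.5):
    print(proj(i,inst(*A,(92-182*np.cos(t)+o*np.sin(t),y,94+182*np.sin(t)+o*np.cos(t)))))
for p in[(-115,-135,90),(115,-135,90)]: print(proj(i,inst(*A,p)))
```

```text
(233, 152) [571.9  20.1 276. ] [ 86.8  13.1 276. ]
(413, 150) [554.2 139.6 276. ] [ 87.5 133.9 276. ]
(233, 160) [577.3  20.5 276. ] [ 92.2  12.7 276. ]
(413, 157) [558.8 140.5 276. ] [ 92.2 134.1 276. ]
[226.8 148.9]
[227.8 163.8]
[411.7 145.9]
[411.2 160.7]
[133.8 -41. ]
[153.  161.2]
```

Call:
{"api": "drive_tool", "payload": {
  "motion": [0, 0, 22, 0, 0, 0, 22, 0, 0, 0, 21, 0, 0, 0, 0, 0, 16, 0, 0, 0, 0, 0, 0, 0]
}}

```text
clock: 2.53
eef_pos: [588.9, 78.9, 261.9]
eef_rot: [3.141, -0.011, -3.021]
wrist_force: [0.4, 0.1, 0.6]
finger_gap: -0.0
```

Call:
{"api": "drive_tool", "payload": {
  "motion": [0, 3, 0, -0.03, 0, 0, 0, 0, 9, 0, 0, 0, 9, 0, 0, 0, 0, 0, 0, 0]
}}

```text
clock: 2.95
eef_pos: [571.7, 78.2, 266.8]
eef_rot: [3.141, -0.005, -2.992]
wrist_force: [0.8, -0.1, -0.3]
finger_gap: 0.3
```

Call:
{"api": "drive_tool", "payload": {
  "motion": [17, 0, 3, 0, 17, 0, 5, 0, 0, 0, 0, 0]
}}

```text
clock: 3.2
eef_pos: [538.3, 72.9, 260.2]
eef_rot: [-3.142, -0.002, -2.992]
wrist_force: [0.8, 0.1, -0.2]
finger_gap: 0.2
```

Call:
{"api": "drive_tool", "payload": {
  "motion": [16.5, 0, 5, 0, 16.5, 0, 7, 0, 15, 0, 8, 0, 15, 0, 9, 0, 0, 0, 0, 0]
}}

```text
clock: 3.62
eef_pos: [477.7, 63.4, 233.3]
eef_rot: [-3.141, 0.004, -2.993]
wrist_force: [0.2, 0.8, -0.3]
finger_gap: 0.5
```

Call:
{"api": "drive_tool", "payload": {
  "motion": [14, 0, 11, 0, 14, 0, 13, 0, 11, 0, 13, 0, 10, 0, 14, 0, 0, 0, 0, 0]
}}

```text
clock: 4.03
eef_pos: [433.7, 56.3, 184.7]
eef_rot: [-3.14, 0.009, -2.994]
wrist_force: [-5.8, -0.3, 1.7]
finger_gap: 0.5
```

Run:
```python
from h import *
im=camera("wrist")[:,:,::-1]; b=camera("side")[120:260,262:372,::-1]
b=cv2.resize(b,None,fx=2.8,fy=2.8,interpolation=cv2.INTER_CUBIC)
a=cv2.resize(im,None,fx=.75,fy=.75); c=np.zeros((392,480+b.shape[1],3),np.uint8); c[:300,:480]=a; c[:,480:]=b
cv2.imwrite("pics/w2.png",c)
```

```text
(no output)
```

View pics/w2.png

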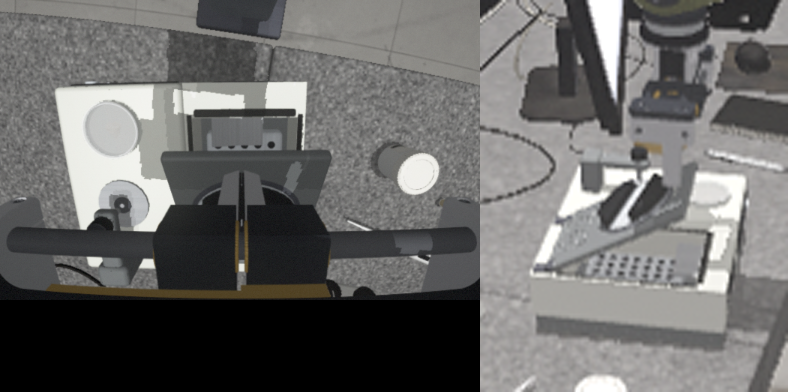

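The cover is down to about 0.5 rad. The force of -5.8 N along x suggests the finger's back edge is bearing on the head's rim, so I'll shift toward the lip.

Call:
{"api": "drive_tool", "payload": {
  "motion": [6, 0, -1, 0, 0, 0, 0, 0]
}}

```text
clock: 4.3
eef_pos: [430.8, 55.7, 188.6]
eef_rot: [-3.14, 0.011, -2.994]
wrist_force: [-0.1, -0.5, -0.6]
finger_gap: 0.5
```

Call:
{"api": "drive_tool", "payload": {
  "motion": [8, 0, 8, 0, 6, 0, 10, 0, 5, 0, 11, 0, 0, 0, 0, 0]
}}

```text
clock: 4.63
eef_pos: [414.8, 52.9, 160.1]
eef_rot: [-3.14, 0.017, -2.994]
wrist_force: [0.1, 0.5, -0.1]
finger_gap: 0.5
```

Call:
{"api": "drive_tool", "payload": {
  "motion": [6, 0, 12, 0, 5, 0, 13, 0, 3, 0, 10, 0, 1, 0, 7, 0, 0, 0, 0, 0]
}}

```text
clock: 5.05
eef_pos: [403.2, 50.8, 118.2]
eef_rot: [-3.139, 0.02, -2.994]
wrist_force: [-0.1, 0.6, 0.1]
finger_gap: 0.2
```

Call:
{"api": "drive_tool", "payload": {
  "motion": [3, 0, 6, 0, 0, 0, 5, 0, 0, 0, 4, 0, 0, 0, 0, 0]
}}

```text
clock: 5.38
eef_pos: [401.9, 50.4, 103.4]
eef_rot: [-3.139, 0.022, -2.994]
wrist_force: [-2.9, 0.0, 2.6]
finger_gap: 0.5
```

Call:
{"api": "drive_tool", "payload": {
  "motion": [2, 0, 2, 0, 0, 0, 1, 0, 0, 0, 0, 0, 0, 0, 0, 0]
}}

```text
clock: 5.72
eef_pos: [401.0, 50.2, 101.4]
eef_rot: [-3.139, 0.025, -2.994]
wrist_force: [-1.3, -0.2, 2.8]
finger_gap: 0.5
```

Call:
{"api": "drive_tool", "payload": {
  "motion": [0, 0, -25, 0, 0, 0, -30, 0, 0, 0, -30, 0, -19, 0, 0, 0, -19, 0, 0, 0, -18, 0, 0, 0, 0, 0, 0, 0],
  "jaw": 0.47
}}

```text
clock: 6.3
eef_pos: [454.9, 58.5, 192.1]
eef_rot: [-3.139, 0.026, -2.994]
wrist_force: [1.1, -0.2, 0.6]
finger_gap: 43.5
```

Run:
```python
from h import *
s=read_state();print(s["eef_pos"],s["eef_rot"],s["finger_gap"])
i=camera_info("wrist");im=camera("wrist");cv2.imwrite("pics/w3.png",im[:,:,::-1])
A=(0.152,488,-6)
print([proj(i,inst(*A,p)) for p in[(-20,71,107),(-20,115,107),(-20,27,107),(-90,9,103),(-90,133,103)]])
```

```text
[454.94591134  58.53958502 192.11299665] [-3.13875729  0.02573135 -2.99447926] 43.49696319406419
[array([323.50612713, 202.22571591]), array([379.18729818, 202.0168674 ]), array([267.87036477, 202.41746481]), array([240.82058441, 111.80463062]), array([405.66654492, 111.08702885])]
```

View pics/w3.png

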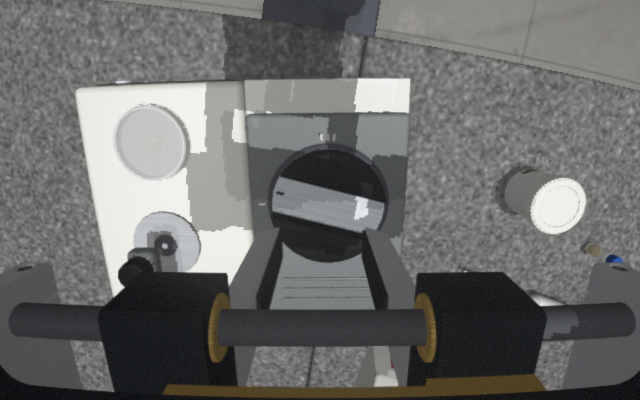

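The wrist view shows the cover shut and its front edge at v≈113. The head circle is about u 270–387, v 145–262. The slot runs from (272,190) to (386,215), already about 0.2 rad clockwise, with the pointer at (281,193). I'll measure its centre and angle with rays.

Run:
```python
from h import *
np.set_printoptions(precision=3,suppress=True)
i=camera_info("wrist");s=read_state()
im=cv2.imread("pics/w3.png");g=cv2.cvtColor(im,cv2.COLOR_BGR2GRAY)
m=np.zeros_like(g);cv2.circle(m,(328,202),53,255,-1);b=((g>70)&(m>0)).astype(np.uint8)
b[:, :]*= (np.arange(400)<228)[:,None].astype(np.uint8)
n,l,st,_=cv2.connectedComponentsWithStats(b);k=1+st[1:,4].argmax();print(st[k])
c=cv2.findContours((l==k).astype(np.uint8),0,1)[0][0]
P=np.array([onz(i,*p,107)[:2] for p in c[:,0].astype(float)],np.float32)
r=cv2.minAreaRect(P);bx=cv2.boxPoints(r);print(r,bx)
e1,e2=bx[1]-bx[0],bx[2]-bx[1];e=e1 if np.hypot(*e1)>np.hypot(*e2) else e2
print("slot dir yaw mod pi",np.arctan2(e[1],e[0])%np.pi)
print("head centre",onz(i,328,203,118.5), "tcp",s["eef_pos"],s["eef_rot"])
```

```text
[ 275  177  107   51 3530]
((459.19451904296875, 64.54950714111328), (83.88919830322266, 29.547414779663086), 84.23526763916016) [[440.282  24.301]
 [469.68   21.333]
 [478.107 104.798]
 [448.709 107.766]]
slot dir yaw mod pi 1.4701829
head centre [452.785  63.921 118.5  ] tcp [453.692  58.426 191.832] [-3.139  0.025 -2.994]
```

Call:
{"api": "drive_tool", "payload": {
  "motion": [-4, 5, 0, 0, 0, 0, 0, 0.12, 0, 0, 0, 0.12, 0, 0, 20, 0, 0, 0, 20, 0, 0, 0, 0, 0],
  "jaw": 0.47
}}

```text
clock: 6.85
eef_pos: [454.4, 65.3, 150.2]
eef_rot: [3.138, 0.023, 3.036]
wrist_force: [-0.1, -0.2, -0.0]
finger_gap: 49.8
```

Call:
{"api": "drive_tool", "payload": {
  "motion": [-5, -1, 12, 0, 0, 0, 12, 0, 0, 0, 0, 0]
}}

```text
clock: 7.1
eef_pos: [458.7, 64.4, 126.9]
eef_rot: [3.138, 0.022, 3.037]
wrist_force: [0.5, -0.7, -0.4]
finger_gap: 49.9
```

Run:
```python
from h import *
im=camera("wrist");cv2.imwrite("pics/w4.png",im[:,:,::-1]);i=camera_info("wrist");s=read_state();print(s["eef_pos"],s["wrist_force"],proj(i,s["eef_pos"]))
```

```text
[459.16719308  64.38331343 128.05964739] [0.08051088 0.27942073 0.11007271] [319.47081406 241.51917269]
```

View pics/w4.png

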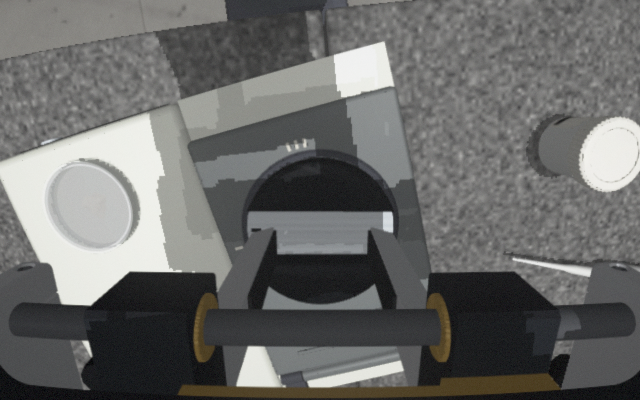

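The slot lies level across u 247–395. Its far floor edge is at v≈212 and the near wall's top edge at v≈253, with both fingers above it at v≈230.

Run:
```python
from h import *
np.set_printoptions(precision=1,suppress=True)
i=camera_info("wrist");s=read_state();p=s["eef_pos"];r=s["eef_rot"]
tx=np.array([np.cos(r[2]),np.sin(r[2])]);ty=np.array([np.sin(r[2]),-np.cos(r[2])])
for u,v,z in[(321,212,107.5),(321,253,121.5),(247,225,107.5),(395,225,107.5),(320,304,121.5),(320,150,121.5)]:
    q=onz(i,u,v,z);d=q[:2]-p[:2];print(u,v,q,"tool x,y",d@tx,d@ty)
```

```text
321 212 [448.8  66.3 107.5] tool x,y 10.470230741844826 0.8765693380142692
321 253 [469.1  64.2 121.5] tool x,y -9.930633153519807 0.8548423410302532
247 225 [452.4  20.7 107.5] tool x,y 2.14422110767852 -44.19038646689334
395 225 [461.9 110.4 107.5] tool x,y 2.082431058937342 46.00623920596253
320 304 [502.8  60.1 121.5] tool x,y -43.838586281524385 0.244889148858676
320 150 [409.8  69.9 121.5] tool x,y 49.671416733667236 0.32155166060106316
```

Run:
```python
from h import *
np.set_printoptions(precision=1,suppress=True)
i=camera_info("wrist");s=read_state();p=s["eef_pos"];r=s["eef_rot"]
tx=np.array([np.cos(r[2]),np.sin(r[2])])
print(-i["camera_from_world"][:3,:3].T@i["camera_from_world"][:3,3])
for v,z in[(212,121.5),(212,107.5),(253,107.5),(253,121.5),(304,121.5),(158,121.5)]:
    print(v,z,(onz(i,321,v,z)[:2]-p[:2])@tx)
```

```text
[384.5  72.8 306.8]
212 121.5 15.013304237872873
212 107.5 10.470230741844826
253 107.5 -16.358717276605166
253 121.5 -9.930633153519807
304 121.5 -43.83949443897419
158 121.5 45.377004011944244
```

The slot width comes out at 31.4 mm and its centre is within 1 mm of the tool. I'll go in.

Call:
{"api": "drive_tool", "payload": {
  "motion": [-1, 1, 9, 0, -1, 0, 8, 0, 0, 0, 0, 0]
}}

```text
clock: 7.4
eef_pos: [462.4, 65.6, 112.5]
eef_rot: [3.138, 0.027, 3.038]
wrist_force: [-0.8, -0.2, -0.7]
finger_gap: 49.7
```

Call:
{"api": "drive_tool", "payload": {
  "motion": [2, 0, 1, 0, 0, 0, 0, 0.08, 0, 0, 0, 0.08, 0, 0, 0, 0.08, 0, 0, 0, 0.08, 0, 0, 0, 0]
}}

```text
clock: 7.9
eef_pos: [459.1, 66.3, 111.8]
eef_rot: [3.129, 0.022, 2.704]
wrist_force: [0.4, -0.5, -0.2]
finger_gap: 49.6
```

Call:
{"api": "drive_tool", "payload": {
  "motion": [0, 0, 0, 0.1, 0, 0, 0, 0.1, 0, 0, 0, 0.1, 0, 0, 0, 0.1, 0, 0, 0, 0.1, 0, 0, 0, 0]
}}

```text
clock: 8.4
eef_pos: [460.2, 65.5, 113.1]
eef_rot: [3.118, 0.018, 2.199]
wrist_force: [0.1, 0.4, 0.2]
finger_gap: 49.7
```

Call:
{"api": "drive_tool", "payload": {
  "motion": [0, 0, 2, 0.08, 0, 0, 0, 0.08, 0, 0, 0, 0.08, 0, 0, 0, 0]
}}

```text
clock: 8.73
eef_pos: [460.6, 65.2, 111.9]
eef_rot: [3.113, 0.013, 1.972]
wrist_force: [0.0, 0.7, -0.3]
finger_gap: 49.8
```

Run:
```python
from h import *
s=read_state();print(s["eef_pos"],s["eef_rot"],s["wrist_force"],s["moment"],s["joints"].round(2))
```

```text
[460.64550275  65.23084185 111.89844953] [3.11275055 0.01316404 1.97211172] [ 0.03323855  0.69502617 -0.25518384] [-0.00364191 -0.081841    0.00016909] [ 0.06  0.2   1.88 -0.    1.03 -0.34]
```

Call:
{"api": "drive_tool", "payload": {
  "motion": [0, 0, 2, 0.08, 0, 0, 0, 0.08, 0, 0, 0, 0.08, 0, 0, 0, 0.08]
}}

```text
clock: 9.07
eef_pos: [461.0, 64.6, 110.5]
eef_rot: [3.109, 0.006, 1.672]
wrist_force: [1.1, -2.8, -2.7]
finger_gap: 49.9
```

Run:
```python
from h import *
s=read_state();print(s["eef_pos"],s["eef_rot"],s["wrist_force"],s["moment"])
cv2.imwrite("pics/w5.png",camera("wrist")[:,:,::-1])
```

```text
[461.04821937  64.55121611 110.47374276] [3.10883367 0.00574157 1.67153331] [ 1.06479417 -2.80999432 -2.73436397] [-0.53778171 -0.31854407  0.23666181]
```

View pics/w5.png

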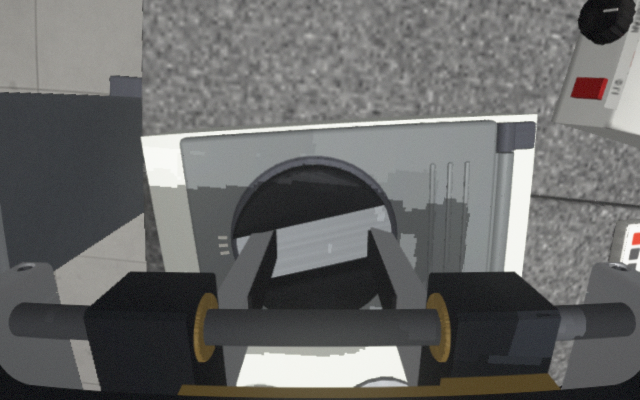

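The slot lags the tool by about 0.23 rad, with about 0.2 rad still to turn. The moment is 0.24 N·m, as expected while the cam draws the cover down.

Call:
{"api": "drive_tool", "payload": {
  "motion": [0, 0, 0, 0.08, 0, 0, 0, 0.08, 0, 0, 0, 0.06, 0, 0, 0, 0.03]
}}

```text
clock: 9.45
eef_pos: [461.3, 63.6, 110.6]
eef_rot: [3.107, 0.0, 1.438]
wrist_force: [4.0, 1.6, -0.3]
finger_gap: 50.3
```

Run:
```python
from h import *
s=read_state();print(s["eef_pos"],s["eef_rot"],s["wrist_force"],s["moment"])
```

```text
[461.27580872  63.61218852 110.57043423] [3.10716606e+00 3.81127183e-04 1.43814315e+00] [ 4.00289216  1.58953808 -0.34402337] [ 0.42746051 -0.52057494  1.852732  ]
```

The moment jumped to 1.85 N·m, so the fastener is at its stop. I'll hold briefly, back off to mid-slot and lift out.

Call:
{"api": "drive_tool", "payload": {
  "motion": [0, 0, 0, 0.01, 0, 0, 0, 0, 0, 0, 0, 0, 0, 0, 0, -0.1, 0, 0, 0, -0.1, 0, 0, 0, 0, 0, 0, -15, 0, 0, 0, -30, 0]
}}

```text
clock: 10.12
eef_pos: [457.3, 64.2, 152.5]
eef_rot: [3.117, 0.006, 1.658]
wrist_force: [0.3, 0.9, 0.7]
finger_gap: 49.9
```

Call:
{"api": "drive_tool", "payload": {
  "motion": [0, 0, -40, 0, 0, 0, -30, 0, 0, 0, 0, 0, 0, 0, 0, 0]
}}

```text
clock: 10.45
eef_pos: [455.6, 64.8, 230.4]
eef_rot: [3.112, 0.004, 1.649]
wrist_force: [0.4, 0.4, -0.6]
finger_gap: 49.8
```

Run:
```python
from h import *
s=read_state();print(s["clock"],s["eef_pos"],s["eef_rot"],s["wrist_force"],s["moment"])
i=camera_info("wrist")
cv2.imwrite("pics/w6.png",camera("wrist")[:,:,::-1]);print(proj(i,[457,64,104.5]))
```

```text
10.45 [455.62896218  64.80419368 230.3718306 ] [3.11162098 0.00422496 1.64943169] [ 0.38929286  0.44668431 -0.58574788] [ 0.04302034  0.03889594 -0.00475131]
[317.97536937 192.38708489]
```

View pics/w6.png

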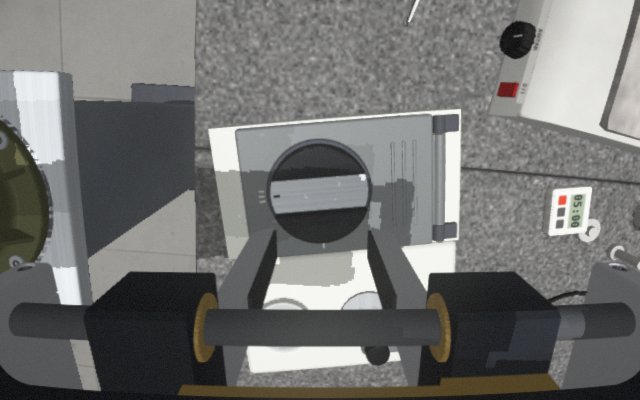

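The cover is shut, and the slot from (272,197) to (368,190) runs parallel to the cover's side edge. The pointer, at (277,196), is toward the lip. One numeric check of that angle before signing off.

Run:
```python
from h import *
i=camera_info("wrist")
g=cv2.cvtColor(cv2.imread("pics/w6.png"),cv2.COLOR_BGR2GRAY)
m=np.zeros_like(g);cv2.circle(m,(320,191),44,255,-1);b=((g>70)&(m>0)).astype(np.uint8)
n,l,st,_=cv2.connectedComponentsWithStats(b);k=1+st[1:,4].argmax()
c=cv2.findContours((l==k).astype(np.uint8),0,1)[0][0]
P=np.array([onz(i,*p,104.5)[:2] for p in c[:,0].astype(float)],np.float32)
bx=cv2.boxPoints(cv2.minAreaRect(P));e=max(bx[1]-bx[0],bx[2]-bx[1],key=lambda e:e@e)
a=np.arctan2(e[1],e[0]);print("slot",(a+1.57)%np.pi-1.57)
for p,q in[((236,129),(432,114)),]:
    d=onz(i,*q,100.5)-onz(i,*p,100.5);print("cover side",np.arctan2(d[1],d[0]))
```

```text
slot 0.16358602
cover side 0.15473105386600217
```

```bash
python3 -c "
from cell import *
print(sign_off())"
```

```text
the job is handed in; nothing more can be done
None
```

I pushed the cover shut with closed fingertips, then turned the fastener clockwise to its stop with both fingertips in the slot. I lifted clear and handed in at about 10.5 s; sign-off gave no verdict.

- **Fastener locked:** the moment on the tool rose from about 0.24 to 1.85 N·m at the stop. Seen from above, the slot lies at 0.164 rad and the cover's side edge at 0.155 rad, so it is within about 0.01 rad of locked.
- **Cover down:** the last picture shows it down flat. I never measured its angle directly; that it is fully seated follows from the fastener reaching its stop.
- **Forces:** wrist readings peaked at about 6 N, when the fingers touched the rim of the fastener head at about 0.5 rad on the way down. I shifted them off the rim and carried on.
- **Fastener start angle:** after the cover was shut, the fastener was already about 0.25 rad clockwise of free. That is still inside the 0.7 rad allowed for step 1.
- **Other things:** I did not move the arm near the dish or the bench items, but I did not re-measure their positions at the end.

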